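# Wind the glue timer on the pith carver's board

### The arm

A 7-joint arm with a two-finger parallel gripper is mounted at the origin on the work surface. World frame = base frame: x ahead of the robot, y to its left, z up, the work surface at z = 0. Lengths are in m, angles in rad, forces in N, time in s.
With the tool pointing down it reaches from about 0.4 to 0.85 m from the base axis. Payload 10.4 kg.
Tool frame: the origin (TCP) lies at the very end of the fingers, on their centre line; the grasp point (between the pads) lies 19 mm behind it; z points along the fingers, y is the direction in which the jaws open and shut (so a half turn about z gives the same grasp; the last joint's range is limited). The gripper opens to 85 mm and grips with 20 to 120 N. Pads are 22 mm wide; open, the fingers measure 114 mm over their backs; the gripper's body (76 mm by 85 mm) begins 54 mm behind the grasp point. The pads swing forward as they close: fully open they stand 13 mm farther back than shut.
Start: joints at [1.187, 0.332, -0.065, 1.46, 0.022, 1.35, -0.088], TCP at [0.221, -0.585, 0.231] pointing down, gripper open.
Joint ranges: [-2.6, 2.6], [-0.5, 2.12], [-1.47, 1.34], [0.16, 2.42], [-1.27, 4.41], [0.06, 2.06], [-2.6, 2.6]. Speed limits (rad/s): [2.22, 2.22, 2.79, 2.79, 3.14, 3.14, 3.14].

### API

Orientations are given as a unit quaternion [x, y, z, w].
In Python, from workcell import manip gives the robot as it stands.
- The arm moves only by the tool arm_command, never from a script. Its arguments are lists of equal length, an entry for each row: "slide": the shift along the tool's x, y, z in mm, a list of three; "turn": the turn about the tool's z in degrees; "grip": the closure, from 0 (fully open) to 1 (shut). In form: {"slide": [[tx, ty, tz], ...], "turn": [turn, ...], "grip": [grip, ...]}. A call has 1 to 10 rows; each row shifts and turns the commanded pose from where the row before left it, along the tool's axes as they then stand; what a row does not reach is not made up. A row lasts 1/12 s, in which the tool goes at most 41.7 mm and 7.16 degrees, less where a joint would pass 70% of its speed; a pose out of reach is approached as far as the arm can. A call with a gripper value outside its range is refused whole. The fingers move at their own pace and stop on an object; "newtons" is the grip in N (left out, the last holds). Time passes only in rows, so rows that do not move let the fingers close. It gives the time, the measured TCP pose, the force and the opening at its end, in the units of the state.
- manip.get_obs(): the state, without advancing time (a new reading comes with each control period).
- manip.camera(name): name is "side" or "top"; returns the picture (420x560x3 uint8, blue, green, red); there is no depth.
- manip.camera_info(name): a dict with "fx", "fy", "cx", "cy" (pixels), "rvec" (rotation vector, rad) and "tvec" (3), from world to camera coordinates, as OpenCV has them. Camera axes: x right, y down, z forward; pixel columns grow to the right and rows downward; lengths in m; the calibration is good to about 2 mm. A picture is of the moment at which its call begins. camera_info takes no time and is no camera call.
- manip.hand_in(): hands the job in, once; it reports no verdict.
Trained networks look in the newest picture that a camera, given by its name, has taken for a name from the list of things; names that differ only in an ending like _2 or _b are one class to them, and where a whole thing is asked for, a point or a joint stands for the part that bears it (a point fixed in the world has none). Each returns a list of dicts, best first, with "score" (0 to 1); they miss things now and then, are a little off and sometimes report something else, mostly with a low value. They report only what shows in the picture. A call takes as long as a camera call. They do not tell look-alikes from the thing itself.
- manip.cut_out(target, camera): "pixels" (420x560 bool, what is visible of it).
- manip.tip_of(target, camera): "xyz" ([x, y, z] in m, in the coordinates of the camera as it stood for that picture, good to about 4 mm: a listed point, or the origin of a listed thing).
The state is a dict: "clock": time; "joint_pos": joint angles; "joint_velocities": joint speeds; "tau": joint torques, N m; "position": TCP position; "ee_rot": TCP orientation; "ft_force": force on the tool from outside, world axes, zero at the start; "torque": the same for the moment, N m; "grip_width": opening from 0.0 (shut) to 1.0 (fully open).
Only numpy, scipy, OpenCV 4.12 (cv2) and the standard library are available. Lean on these libraries where they do the work, as an engineer would, in place of code of your own. Each camera call takes 0.05 s, during which the arm holds its last target.

### The job

Start the glue timer standing on the board: wind its knob clockwise all the way to the stop, then turn it back until the nose of the knob points at the raised tab on the metal ring. The timer is light and slips on the board, so press it down firmly while turning, but not so hard as to crush it, so that its case neither spins nor slides; leave the metal ring and the things around it alone, and let go at the end.

Things in the scene. Friction and masses are not known exactly. Their poses are not given: they have to be found in the camera images.
- knob (a joint): Angle of the timer's knob relative to the case, rad. It grows as the knob is turned clockwise seen from above; 0 is unwound, 2.4 is the hard stop when fully wound. It stays where it is left; turning it takes about 0.2 N m. At equal values of the knob and index joints the nose points exactly at the tab.
- index (a joint): Angle of the metal ring with the raised tab around the knob, counted like the knob's. It differs from run to run and is stiff (0.6 N m); it must stay as found.
- knob_grip (a point): Grip point of the knob: on its axis, inside the bar, 24 mm above the knob's underside and 12 mm below the bar's top. The black bar is 44 mm long, 14 mm thick and stands 30 mm above a round white flange (66 mm across, 6 mm thick, its top 18 mm below this point), on which fingertips can rest and press. The point's x axis runs along the bar towards the pointed nose, z up.
- knob_nose (a point): The tip of the small pointed nose at one end of the knob's bar, low on the flange, 28 mm from the axis; x axis points outward from the knob's axis.
- index_tab (a point): The middle of the raised bright tab on the dark metal ring (tab 11 x 6 mm, 6 mm high), 41 mm from the knob's axis; x axis points outward from the axis.
- timer: Round white loose countertop timer, 112 mm across; case 48 mm high, knob on top (88 mm in all), 0.3 to 0.45 kg. Four small feet 36 mm from its axis stand on the smooth board (friction 0.5 to 0.7): by its weight alone it spins with the knob; 12 to 20 N of added downward push holds it, yet twisting on against the stop still spins it. Origin: centre of its underside; at knob 0 the nose lies along +x.
- timer_rim (a point): A point on the case's side at its +x, 56 mm from the axis and 28 mm up: shows whether the case has turned or slid.
- board: Fixed smooth wooden work board, 280 x 360 x 12 mm, on the table. Origin: centre of its underside, so its top is 12 mm higher.
- glue: Bystander: white glue bottle, 42 mm across, 100 mm high, standing on the board. Origin: centre of its underside.
- rosette: Bystander: carved pith rosette, 48 mm across, 30 mm high, on the board. Origin: centre of its underside.
- knife: Bystander: knife lying on the table beyond the board, 230 mm long along its x axis, 22 mm high. Origin: the joint of handle and blade, on the table.
Mind the look-alikes: they are no part of the job. Of the things that look like the timer, the largest one is meant.

How it is judged:
On the way:
1. the knob is wound to its stop (within 0.08 rad) (value of joint knob above 2.32 rad), for 0.1 s.
At the end, for the whole second after the job is handed in: After having been wound to the stop, the knob's nose points at the tab within 0.12 rad (7 degrees); the timer stands upright, at rest, its centre within 12 mm and its rim point and the ring's tab within 15 mm of where they were at the start (angle between the x axis of knob_nose and the x axis of index_tab, either way round below 0.12 rad and distance of each of index_tab, timer_rim from where it was at the start of the episode below 0.015 m and distance of timer from where it was at the start of the episode below 0.012 m and angle between timer's own z axis and vertical below 0.05 rad and linear speed of timer below 0.01 m/s); the robot touches nothing.
It fails at once if the timer's case spins or slides: its rim point leaves its starting place by more than 15 mm (distance of timer_rim from where it was at the start of the episode above 0.015 m).
It fails at once if the tab on the metal ring leaves its starting place by more than 15 mm (distance of index_tab from where it was at the start of the episode above 0.015 m).
It fails at once if the timer is pressed onto the board with more than 35 N (contact force between timer and board above 35 N).
It fails at once if a bystander is moved by more than 20 mm (distance of any of glue, rosette, knife from where it was at the start of the episode above 0.02 m).
It also fails if it takes over 67 s, if anything falls off the work surface, if the arm or the gripper's body presses on something with over 40 N, if the wrist force passes 120 N, or if a joint passes its speed limit or range.

## Working session

There is one attempt and no reset: what is moved stays moved. The work goes in short steps, Python scripts to look and compute and a tool call to move; the robot and the scene stay as the last step left them, time stands still between calls to the robot, and variables do not carry over. Pictures are saved under pics/ and viewed, and the job is handed in when it is done.

Besides the shell and the picture viewer there is one more tool, called after "Call:" as a command line: name --pt "numbers of a row" for each row, then --argument value for the rest. arm_command: Moves the arm, as the interface text tells. Its arguments: {"type":"object","properties":{"slide":{"type":"array","items":{"type":"array","items":{"type":"number"}}},"turn":{"type":"array","items":{"type":"number"}},"grip":{"type":"array","items":{"type":"number"}},"newtons":{"type":"number"}},"required":["slide","turn","grip"]}

```bash
ls; mkdir -p pics; cat > h.py <<'E'
import numpy as np, cv2
from workcell import manip
def cam2w(name,p):
    i=manip.camera_info(name);R=cv2.Rodrigues(np.array(i["rvec"],float))[0]
    return R.T@(np.array(p)-np.array(i["tvec"]).ravel())
def proj(name,P):
    i=manip.camera_info(name)
    K=np.array([[i["fx"],0,i["cx"]],[0,i["fy"],i["cy"]],[0,0,1]],float)
    return cv2.projectPoints(np.array(P,float).reshape(-1,1,3),np.array(i["rvec"],float),np.array(i["tvec"],float),K,None)[0].reshape(-1,2)
def ray(name,uv,z):
    i=manip.camera_info(name);R=cv2.Rodrigues(np.array(i["rvec"],float))[0]
    c=-R.T@np.array(i["tvec"],float).ravel()
    d=R.T@np.array([(uv[0]-i["cx"])/i["fx"],(uv[1]-i["cy"])/i["fy"],1])
    return c+d*(z-c[2])/d[2]
E
python3 - <<'E'
from h import *
o=manip.get_obs();print(o)
for n in("top","side"):
    im=manip.camera(n);cv2.imwrite(f"pics/{n}0.png",im)
    i=manip.camera_info(n);print(n,i)
    for t in("timer","knob_grip","knob_nose","index_tab","timer_rim"):
        print(t,[(round(r["score"],2),cam2w(n,r["xyz"]).round(4).tolist()) for r in manip.tip_of(t,n)][:4])
print(manip.get_obs()["clock"])
E
```

```text
pics
{'clock': 0.0, 'joint_pos': array([ 1.18738512,  0.33286642, -0.06472293,  1.46092696,  0.02161222,
        1.34989137, -0.08848697]), 'joint_velocities': array([-2.78185885e-04, -1.75085034e-03, -1.01057878e-03,  5.98262826e-05,
        4.64546973e-04, -6.65246222e-04,  1.15380592e-03]), 'tau': array([ 2.15254613e-05, -6.25452161e+01,  4.93109180e-02, -3.91597617e+01,
        1.63002260e-02,  9.74677212e-03,  4.34420917e-05]), 'position': array([ 0.22052095, -0.58441208,  0.23052625]), 'ee_rot': array([ 9.83765547e-01,  1.79457129e-01, -1.58823480e-04, -6.79657074e-04]), 'ft_force': array([ 0.29492532,  0.22974157, -0.69073304]), 'torque': array([ 0.02045278, -0.00492501,  0.04470333]), 'grip_width': 1.0029976716021767}
top {'fx': 406.25723340650165, 'fy': 406.25723340650165, 'cx': 277.68098452774973, 'cy': 206.21718698284278, 'rvec': array([ 2.16853746, -2.1706503 ,  0.06764888]), 'tvec': array([0.06478947, 0.63100539, 0.91690893])}
timer [(0.96, [0.4648, 0.3184, 0.0021]), (0.66, [0.5258, -0.2311, 0.0004]), (0.27, [0.5163, 0.0398, 0.0876])]
knob_grip [(0.96, [0.456, 0.3257, 0.
[... 561 characters left out ...]
c': array([ 2.23294215, -0.35266343,  0.17985222]), 'tvec': array([-0.57228357,  0.21169485,  0.95194967])}
timer [(0.96, [0.516, 0.0405, 0.0141]), (0.84, [0.5222, -0.2305, -0.004]), (0.75, [0.4618, 0.3177, 0.0004])]
knob_grip [(0.71, [0.5136, 0.042, 0.0855]), (0.71, [0.5211, -0.2328, 0.0567]), (0.65, [0.4553, 0.3234, 0.0572])]
knob_nose [(0.85, [0.5433, -0.2232, 0.0488]), (0.76, [0.453, 0.3018, 0.0434]), (0.6, [0.5087, 0.0675, 0.067])]
index_tab [(0.8, [0.5555, 0.0542, 0.0663]), (0.62, [0.5504, -0.2158, 0.047]), (0.55, [0.4491, 0.2893, 0.0452])]
timer_rim [(0.77, [0.4835, 0.0794, 0.0385]), (0.76, [0.453, 0.281, 0.0219]), (0.65, [0.5625, -0.2173, 0.0188]), (0.61, [0.512, 0.041, 0.0855])]
0.6
```

```bash
python3 - <<'E'
from h import *
im=cv2.imread("pics/top0.png");u,v=proj("top",[.516,.041,.08])[0];print(u,v)
u,v=int(u),int(v);x=max(u-60,0);y=max(v-60,0)
cv2.imwrite("pics/top0z.png",cv2.resize(im[y:y+120,x:x+120],(600,600),interpolation=cv2.INTER_CUBIC));print(x,y)
E
```

```text
287.8823220461373 257.0807883649013
227 197
```

View pics/top0.png

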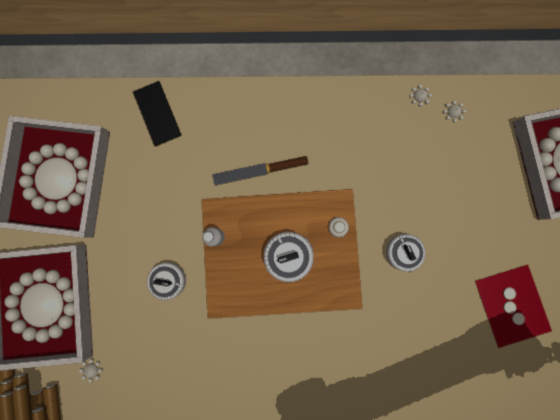

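View pics/side0.png

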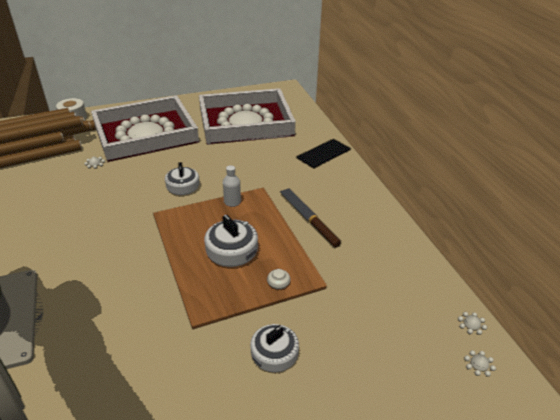

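```bash
sleep 1
```

```text
(no output)
```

View pics/top0z.png

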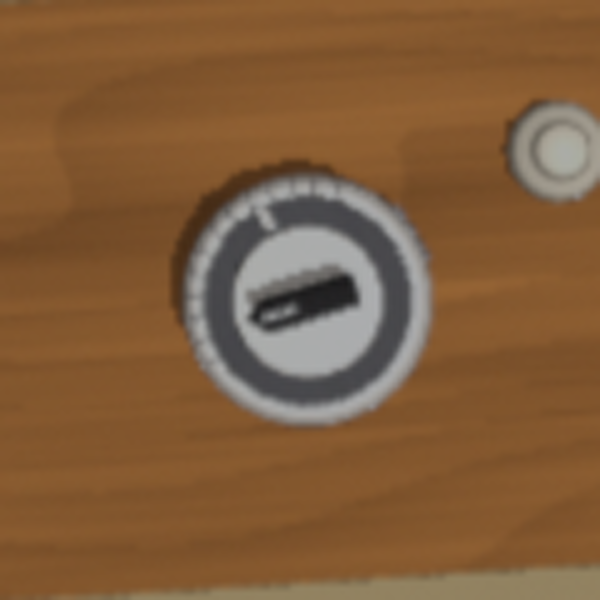

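```bash
python3 - <<'E'
from h import *
im=cv2.imread("pics/top0.png")
c=ray("top",(227+308/5,197+301/5),.070);print("flange c",c)
c2=ray("top",(227+309/5,197+300/5),.060);print("ring/case c",c2)
for n in("top","side"):
  r=manip.cut_out("timer",n) if 0 else None
g=np.array([.5155,.0415])
for nm,p,z in(("nose",(252,316),.072),("tab",(266,216),.066)):
    w=ray("top",(227+p[0]/5,197+p[1]/5),z); d=w[:2]-c[:2];print(nm,w,np.hypot(*d),np.degrees(np.arctan2(d[1],d[0])))
# bar top edge
a=ray("top",(227+355/5,197+288/5),.1);b=ray("top",(227+258/5,197+310/5),.1);d=b-a;print(a,b,np.hypot(*d[:2]),np.degrees(np.arctan2(d[1],d[0])),(a+b)/2)
im=cv2.imread("pics/side0.png")
u,v=map(int,proj("side",[.515,.041,.08])[0]);x,y=u-45,v-45;print(x,y)
cv2.imwrite("pics/side0z.png",cv2.resize(im[y:y+90,x:x+90],(600,600),interpolation=cv2.INTER_CUBIC))
o=manip.get_obs()
from scipy.spatial.transform import Rotation as R
print(R.from_quat(o["ee_rot"]).as_matrix().round(3))
E
```

```text
flange c [0.51532085 0.0393806  0.07      ]
ring/case c [0.5153377  0.03887147 0.06      ]
nose [0.50887306 0.06389231 0.072     ] 0.025345571543477274 104.73774792114733
tab [0.55244927 0.05782454 0.066     ] 0.041457191664139706 26.416366890077786
[0.52207635 0.01965489 0.1       ] [0.5127893  0.06076456 0.1       ] 0.04214562958045955 102.7299636192616 [0.51743283 0.04020972 0.1       ]
185 181
[[ 0.936  0.353  0.   ]
 [ 0.353 -0.936 -0.   ]
 [ 0.     0.    -1.   ]]
```

```bash
sleep 1
```

```text
(no output)
```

View pics/side0z.png

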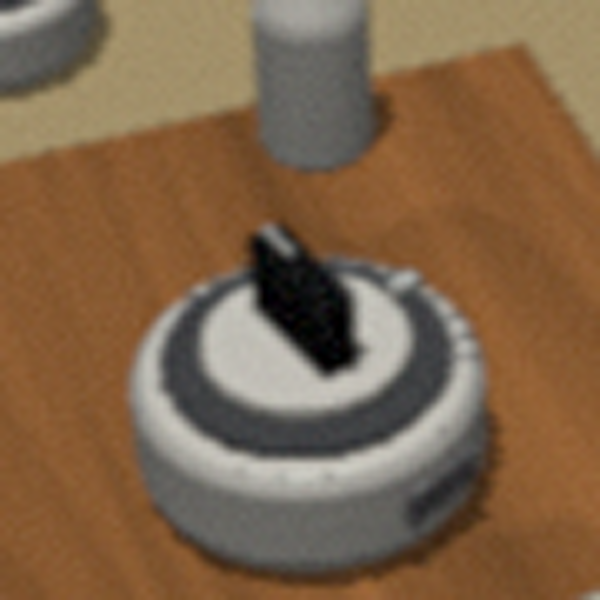

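Call:
arm_command --pt "24.8 -24 0" --pt "24.8 -24 0" --pt "24.8 -24 0" --pt "24.8 -24 0" --pt "24.8 -24 0" --pt "24.8 -24 0" --pt "24.8 -24 0" --pt "24.8 -24 0" --pt "24.8 -24 0" --pt "24.8 -24 0" --turn '[0,0,0,0,0,0,0,0,0,0]' --grip '[0,0,0,0,0,0,0,0,0,0]' --newtons 30

```text
clock: 1.43
position: [0.3684, -0.2711, 0.2316]
ee_rot: [0.984, 0.179, 0.0, 0.0]
ft_force: [0.6, -0.4, -0.4]
grip_width: 0.997
```

Call:
arm_command --pt "24.8 -24 0" --pt "24.8 -24 0" --pt "24.8 -24 0" --pt "24.8 -24 0" --pt "24.8 -24 0" --pt "24.8 -24 0" --pt "24.8 -24 0" --pt "24.8 -24 0" --pt "24.8 -24 0" --pt "24.8 -24 0" --turn '[0,0,0,0,0,0,0,0,0,0]' --grip '[0,0,0,0,0,0,0,0,0,0]'

```text
clock: 2.27
position: [0.5158, 0.0409, 0.2317]
ee_rot: [0.984, 0.179, 0.0, 0.0]
ft_force: [1.1, -0.9, -0.7]
grip_width: 1.0
```

Call:
arm_command --pt "0 0 0" --pt "0 0 0" --pt "0 0 0" --pt "0 0 0" --pt "0 0 0" --pt "0 0 0" --pt "0 0 0" --pt "0 0 0" --pt "0 0 0" --pt "0 0 0" --turn '[-7,-7,-7,-7,-7,-7,-7,-7,-7,-7]' --grip '[0,0,0,0,0,0,0,0,0,0]'

```text
clock: 3.1
position: [0.5153, 0.0394, 0.2314]
ee_rot: [0.701, 0.713, 0.0, 0.0]
ft_force: [-1.3, -0.3, 0.0]
grip_width: 1.003
```

```bash
cat > s.py <<'E'
from h import *
from scipy.spatial.transform import Rotation as R
o=manip.get_obs();M=R.from_quat(o["ee_rot"]).as_matrix()
print(o["clock"],o["position"].round(4),"xang",np.degrees(np.arctan2(M[1,0],M[0,0])).round(2),"z",M[:,2].round(4),"j",o["joint_pos"].round(3),"F",o["ft_force"].round(2),"T",o["torque"].round(3),"g",round(float(o["grip_width"]),3))
E
python3 s.py
```

```text
3.1 [0.5153 0.0394 0.2314] xang 91.02 z [ 3.e-04 -2.e-04 -1.e+00] j [ 0.569  0.168 -0.803  1.71   0.125  1.317 -0.241] F [-1.3  -0.34  0.01] T [0.049 0.012 0.034] g 1.003
```

Call:
arm_command --pt "0 0 0" --pt "0 0 0" --pt "0 0 20" --pt "0 0 20" --pt "0 0 20" --pt "0 0 20" --pt "0 0 10" --pt "0 0 10" --pt "0 0 0" --pt "0 0 0" --turn '[-6.5,-6,0,0,0,0,0,0,0,0]' --grip '[0.4,0.4,0.4,0.4,0.4,0.4,0.4,0.4,0.4,0.4]'

```text
clock: 3.93
position: [0.5155, 0.0395, 0.1317]
ee_rot: [0.621, 0.784, 0.0, 0.0]
ft_force: [0.6, -0.5, -0.1]
grip_width: 0.605
```

```bash
python3 s.py; python3 - <<'E'
from h import *
for n in("top","side"):
    im=manip.camera(n);u,v=map(int,proj(n,[.515,.041,.1])[0])
    cv2.imwrite(f"pics/{n}1.png",cv2.resize(im[v-60:v+60,u-60:u+60],(600,600),interpolation=cv2.INTER_CUBIC))
E
```

```text
3.9333 [0.5155 0.0395 0.1317] xang 103.18 z [ 2.e-04  1.e-04 -1.e+00] j [ 0.55   0.273 -0.806  1.833  0.217  1.126 -0.101] F [ 0.6  -0.5  -0.06] T [ 0.014 -0.012  0.031] g 0.605
```

```bash
sleep 1
```

```text
(no output)
```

View pics/side1.png

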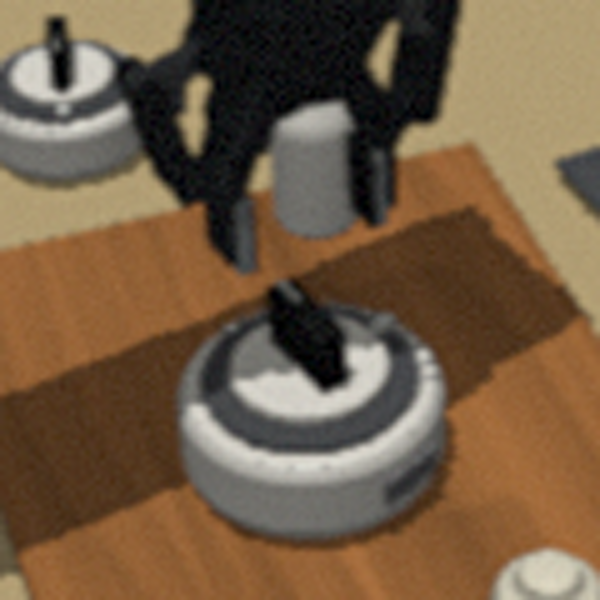

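View pics/top1.png

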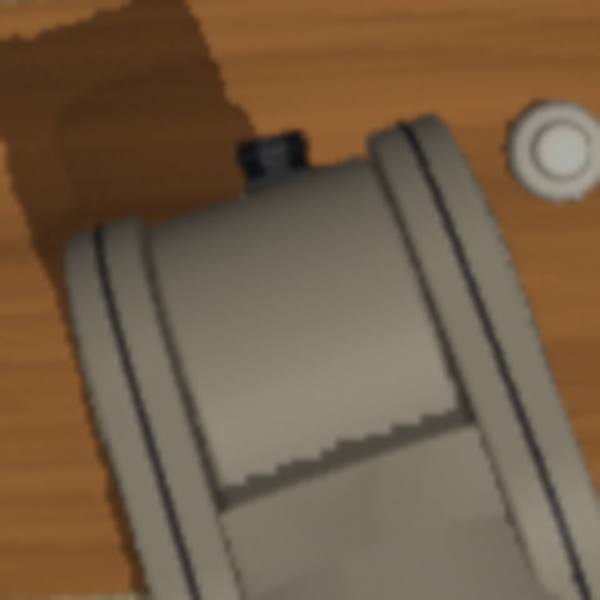

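Call:
arm_command --pt "0 0 15" --pt "0 0 15" --pt "0 0 10" --pt "0 0 8" --pt "0 0 0" --pt "0 0 0" --pt "0 0 0" --pt "0 0 0" --turn '[0,0,0,0,0,0,0,0]' --grip '[0.4,0.4,0.4,0.4,0.5,0.6,0.7,0.7]' --newtons 25

```text
clock: 4.7
position: [0.5158, 0.0395, 0.0841]
ee_rot: [0.621, 0.784, 0.0, 0.001]
ft_force: [0.5, -0.3, -0.2]
grip_width: 0.298
```

```bash
python3 s.py; python3 - <<'E'
from h import *
for n in("side",):
    im=manip.camera(n);u,v=map(int,proj(n,[.515,.041,.1])[0])
    cv2.imwrite(f"pics/{n}2.png",cv2.resize(im[v-50:v+50,u-50:u+50],(600,600),interpolation=cv2.INTER_CUBIC))
E
```

```text
4.7 [0.5158 0.0395 0.0841] xang 103.17 z [ 1.2e-03 -1.0e-04 -1.0e+00] j [ 0.522  0.336 -0.784  1.878  0.274  1.037 -0.146] F [ 0.46 -0.3  -0.2 ] T [0.006 0.02  0.044] g 0.298
```

```bash
sleep 1
```

```text
(no output)
```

View pics/side2.png

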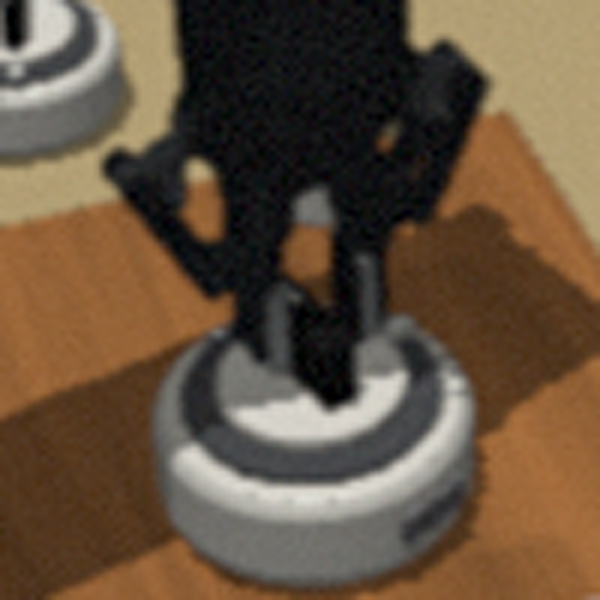

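Call:
arm_command --pt "0 0 8" --pt "0 0 0" --pt "0 0 0" --pt "0 0 0" --pt "0 0 0" --pt "0 0 0" --turn '[0,0,0,0,0,0]' --grip '[0.75,0.8,0.85,0.9,0.9,0.9]' --newtons 25

```text
clock: 5.25
position: [0.5151, 0.0394, 0.0751]
ee_rot: [0.621, 0.784, -0.0, -0.0]
ft_force: [0.2, 0.5, -4.2]
grip_width: 0.158
```

```bash
python3 s.py
```

```text
5.25 [0.5151 0.0394 0.0751] xang 103.17 z [-5.e-04 -1.e-04 -1.e+00] j [ 0.516  0.348 -0.779  1.886  0.285  1.022 -0.154] F [ 0.18  0.52 -4.25] T [ 0.036 -0.022 -0.03 ] g 0.158
```

Call:
arm_command --pt "0 0 1" --pt "0 0 1" --pt "0 0 0" --pt "0 0 0" --turn '[0,0,0,0]' --grip '[0.9,0.9,0.9,0.9]'

```text
clock: 5.58
position: [0.5154, 0.0394, 0.0744]
ee_rot: [0.621, 0.784, -0.0, 0.0]
ft_force: [-6.9, -0.6, 11.3]
grip_width: 0.16
```

```bash
python3 s.py
```

```text
5.5833 [0.5154 0.0394 0.0744] xang 103.17 z [ 2.e-04 -9.e-04 -1.e+00] j [ 0.515  0.35  -0.779  1.886  0.287  1.02  -0.156] F [-6.89 -0.64 11.28] T [-0.258  1.426  0.027] g 0.16
```

Call:
arm_command --pt "0 -0.5 0.5" --pt "0 0 0.5" --pt "0 0 0" --pt "0 0 0" --turn '[0,0,0,0]' --grip '[0.9,0.9,0.9,0.9]'

```text
clock: 5.92
position: [0.5155, 0.0394, 0.0743]
ee_rot: [0.621, 0.784, -0.0, 0.001]
ft_force: [-8.6, -0.8, 21.1]
grip_width: 0.158
```

```bash
python3 s.py
```

```text
5.9167 [0.5155 0.0394 0.0743] xang 103.17 z [ 0.0014 -0.0012 -1.    ] j [ 0.515  0.349 -0.779  1.887  0.288  1.019 -0.156] F [-8.64 -0.85 21.14] T [-0.321  2.074 -0.063] g 0.158
```

Call:
arm_command --pt "0 -1 0" --pt "0 0 0" --pt "0 0 0" --turn '[0,0,0]' --grip '[0.9,0.9,0.9]'

```text
clock: 6.17
position: [0.5153, 0.0394, 0.0744]
ee_rot: [0.621, 0.784, 0.001, 0.001]
ft_force: [-2.4, -0.7, 15.1]
grip_width: 0.16
```

```bash
python3 s.py
```

```text
6.1667 [0.5153 0.0394 0.0744] xang 103.17 z [ 3.2e-03 -5.0e-04 -1.0e+00] j [ 0.517  0.347 -0.779  1.889  0.287  1.016 -0.155] F [-2.41 -0.67 15.1 ] T [-0.125  0.922  0.007] g 0.16
```

Call:
arm_command --pt "0 -0.3 0.5" --pt "0 0 0" --pt "0 0 0" --pt "0 0 0" --pt "0 0 0" --pt "0 0 0" --turn '[0,2,3,3,2,0]' --grip '[0.9,0.9,0.9,0.9,0.9,0.9]'

```text
clock: 6.67
position: [0.5152, 0.0394, 0.0743]
ee_rot: [0.688, 0.726, 0.001, 0.002]
ft_force: [-6.7, -1.7, 20.7]
grip_width: 0.16
```

```bash
python3 s.py
```

```text
6.6667 [0.5152 0.0394 0.0743] xang 93.05 z [ 3.6e-03 -8.0e-04 -1.0e+00] j [ 0.491  0.339 -0.749  1.891  0.272  1.012 -0.321] F [-6.67 -1.67 20.7 ] T [-0.184  1.423 -0.048] g 0.16
```

Call:
arm_command --pt "0 0 0" --pt "0 0 0" --pt "0 0 0" --pt "0 0 0" --pt "0 0 0" --pt "0 0 0" --turn '[3,4,4,4,3,2]' --grip '[0.9,0.9,0.9,0.9,0.9,0.9]'

```text
clock: 7.17
position: [0.5149, 0.0394, 0.0743]
ee_rot: [0.804, 0.595, 0.001, 0.001]
ft_force: [-7.2, -0.8, 22.0]
grip_width: 0.161
```

```bash
python3 s.py; python3 - <<'E'
from h import *
for n in("side",):
    im=manip.camera(n);u,v=map(int,proj(n,[.515,.041,.1])[0])
    cv2.imwrite(f"pics/{n}3.png",cv2.resize(im[v-50:v+50,u-50:u+50],(600,600),interpolation=cv2.INTER_CUBIC))
E
```

```text
7.1667 [0.5149 0.0394 0.0743] xang 73.03 z [ 3.e-03 -8.e-04 -1.e+00] j [ 0.443  0.324 -0.691  1.893  0.244  1.006 -0.65 ] F [-7.15 -0.76 22.04] T [-0.155  1.786  0.255] g 0.161
```

```bash
sleep 1
```

```text
(no output)
```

View pics/side3.png

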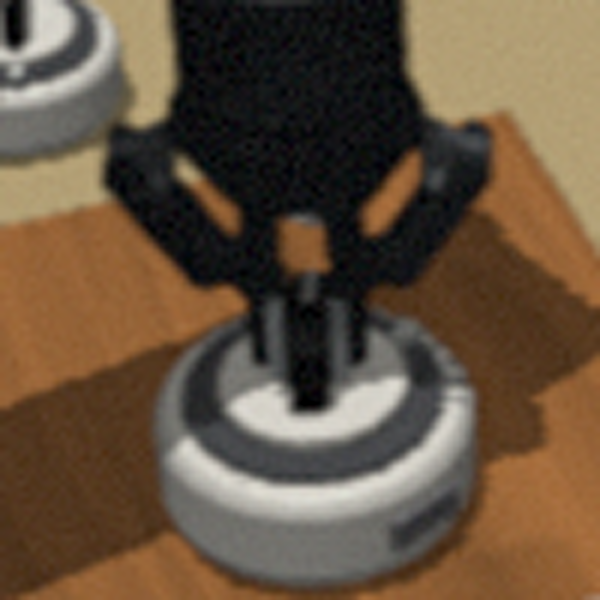

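```bash
python3 - <<'E'
import cv2,numpy as np
a=cv2.imread("pics/side2.png",0);b=cv2.imread("pics/side3.png",0)
s0=cv2.imread("pics/side0.png",0)
from h import *
u,v=map(int,proj("side",[.515,.041,.1])[0])
c=cv2.resize(s0[v-50:v+50,u-50:u+50],(600,600),interpolation=cv2.INTER_CUBIC)
def sh(src,dst,box):
    x0,y0,x1,y1=box;t=src[y0:y1,x0:x1]
    r=cv2.matchTemplate(dst[y0-40:y1+40,x0-40:x1+40],t,cv2.TM_CCOEFF_NORMED);_,m,_,l=cv2.minMaxLoc(r);return (l[0]-40)/6,(l[1]-40)/6,m
for nm,box in(("label",(390,455,480,560)),("bottomL",(150,440,330,595)),("ticks",(235,470,360,520))):
    print(nm,"0->2",sh(c,a,box),"2->3",sh(a,b,box))
im=np.hstack([c[400:600,100:500],a[400:600,100:500]]);im2=np.hstack([b[400:600,100:500]]*2)
cv2.imwrite("pics/cmp.png",np.vstack([im,im2]))
E
```

```text
label 0->2 (0.0, 0.0, 0.998350203037262) 2->3 (-0.8333333333333334, 0.6666666666666666, 0.9879505038261414)
bottomL 0->2 (0.6666666666666666, 0.16666666666666666, 0.9586683511734009) 2->3 (0.0, -0.16666666666666666, 0.9862903952598572)
ticks 0->2 (0.0, 0.0, 0.9991171360015869) 2->3 (0.3333333333333333, -0.16666666666666666, 0.990486741065979)
```

```bash
sleep 1
```

```text
(no output)
```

View pics/cmp.png

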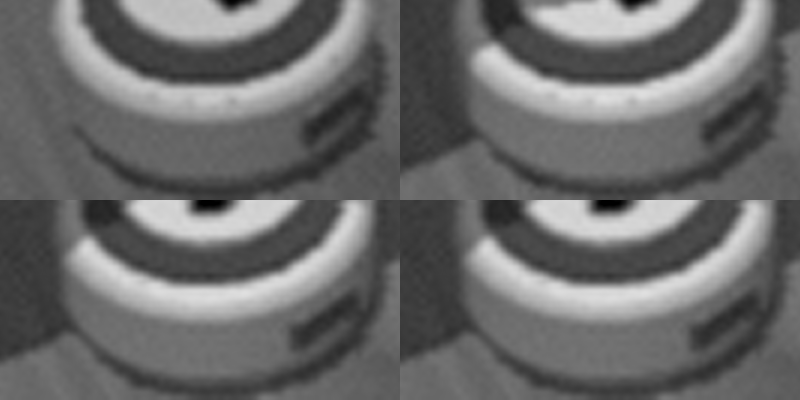

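Call:
arm_command --pt "-0.3 -1 0.7" --pt "0 0 0" --turn '[0,0]' --grip '[0.9,0.9]'

```text
clock: 7.38
position: [0.5148, 0.0394, 0.0742]
ee_rot: [0.803, 0.596, 0.002, 0.002]
ft_force: [-5.7, -1.3, 24.8]
grip_width: 0.159
```

```bash
cat > t.py <<'E'
import sys
from h import *
exec(open("s.py").read())
def mk(im):
    u,v=map(int,proj("side",[.515,.041,.1])[0]);return cv2.resize(im[v-50:v+50,u-50:u+50],(600,600),interpolation=cv2.INTER_CUBIC)
im=manip.camera("side");cv2.imwrite("pics/sidef%s.png"%sys.argv[1],im)
a=cv2.imread("pics/side0.png",0);b=cv2.cvtColor(im,cv2.COLOR_BGR2GRAY)
A,B=mk(a),mk(b)
x0,y0,x1,y1=395,465,470,545;t=A[y0:y1,x0:x1]
r=cv2.matchTemplate(B[y0-50:y1+55,x0-60:x1+60],t,cv2.TM_CCOEFF_NORMED);_,m,_,l=cv2.minMaxLoc(r);print("label shift px",(l[0]-60)/6,(l[1]-50)/6,m)
cv2.imwrite("pics/c%s.png"%sys.argv[1],B)
E
python3 t.py 4
```

```text
7.3833 [0.5148 0.0394 0.0742] xang 73.17 z [ 5.1e-03 -6.0e-04 -1.0e+00] j [ 0.444  0.322 -0.692  1.895  0.244  1.003 -0.648] F [-5.65 -1.32 24.82] T [-0.189  1.35  -0.072] g 0.159
label shift px -1.5 1.0 0.9910662174224854
```

Call:
arm_command --pt "0 0 0" --pt "0 0 0" --pt "0 0 0" --pt "0 0 0" --pt "0 0 0" --pt "0 0 0" --pt "0 0 0" --pt "0 0 0" --turn '[2,3,3,3,3,3,2,1]' --grip '[0.9,0.9,0.9,0.9,0.9,0.9,0.9,0.9]'

```text
clock: 8.1
position: [0.5146, 0.0395, 0.0742]
ee_rot: [0.895, 0.447, 0.002, 0.001]
ft_force: [-6.6, -0.8, 27.1]
grip_width: 0.158
```

```bash
python3 t.py 5;python3 - <<'E'
from h import *
u,v=map(int,proj("side",[.515,.041,.1])[0]);p=(u-50+437/6,v-50+507/6)
# label on cylinder r=.056 : find angle,z
best=min(((np.hypot(*(proj("side",[.5153+.056*np.cos(t),.0393+.056*np.sin(t),z])[0]-p)),t,z) for t in np.linspace(-3.1,0.5,300) for z in np.linspace(.015,.055,41)))
e,t,z=best;print(e,np.degrees(t),z)
for d in(0,-3,-6,-10): 
    q=t+np.radians(d);print(d,proj("side",[.5153+.056*np.cos(q),.0393+.056*np.sin(q),z])[0]-p)
E
```

```text
8.1 [0.5146 0.0395 0.0742] xang 53.08 z [ 4.6e-03 -7.0e-04 -1.0e+00] j [ 0.396  0.31  -0.636  1.898  0.219  0.998 -0.98 ] F [-6.59 -0.85 27.11] T [-0.158  1.573  0.188] g 0.158
label shift px -1.6666666666666667 1.1666666666666667 0.9913187623023987Traceback (most recent call last):
  File "<stdin>", line 4, in <module>
  File "<stdin>", line 4, in <genexpr>
  File "h.py", line 7, in proj
    i=manip.camera_info(name)
ValueError: time passes only in moves, steps and waits
```

Call:
arm_command --pt "0 0 -0.5" --pt "0 0 0" --pt "0 0 0" --pt "0 0 0" --pt "0 0 0" --pt "0 0 0" --pt "0 0 0" --pt "0 0 0" --turn '[0,2,3,3,3,3,3,3]' --grip '[0.9,0.9,0.9,0.9,0.9,0.9,0.9,0.9]'

```text
clock: 8.82
position: [0.5143, 0.0397, 0.0743]
ee_rot: [0.959, 0.285, 0.002, 0.001]
ft_force: [-6.2, 0.7, 21.4]
grip_width: 0.157
```

```bash
python3 t.py 6;python3 - <<'E'
from h import *
u,v=map(int,proj("side",[.515,.041,.1])[0]);p=np.array((u-50+437/6,v-50+507/6))
T,Z=np.meshgrid(np.linspace(-3.1,0.5,300),np.linspace(.015,.055,41));T=T.ravel();Z=Z.ravel()
f=lambda T,Z:proj("side",np.c_[.5153+.056*np.cos(T),.0393+.056*np.sin(T),Z])
i=np.argmin(np.linalg.norm(f(T,Z)-p,axis=1));t,z=T[i],Z[i];print(np.degrees(t),z)
d=np.array([0,-3,-6,-10,-15]);print(f(t+np.radians(d),z+0*d)-p)
E
```

```text
8.8167 [0.5143 0.0397 0.0743] xang 33.07 z [ 4.1e-03 -1.0e-04 -1.0e+00] j [ 0.35   0.299 -0.582  1.9    0.196  0.994 -1.312] F [-6.16  0.74 21.43] T [0.082 1.198 0.196] g 0.157
label shift px -1.3333333333333333 1.0 0.9912781119346619
-55.51366998307677 0.037
[[ 0.11671556 -0.03850551]
 [-0.8112887   0.71915788]
 [-1.79713145  1.44565354]
 [-3.19695197  2.36185132]
 [-5.0741966   3.41547956]]
```

Call:
arm_command --pt "0 0 0.2" --pt "0 0 0" --pt "0 0 0" --pt "0 0 0" --pt "0 0 0" --pt "0 0 0" --pt "0 0 0" --pt "0 0 0" --turn '[2,3,3,3,3,3,2,1]' --grip '[0.9,0.9,0.9,0.9,0.9,0.9,0.9,0.9]'

```text
clock: 9.53
position: [0.5142, 0.04, 0.0742]
ee_rot: [0.993, 0.114, 0.002, 0.0]
ft_force: [-6.5, 1.2, 23.3]
grip_width: 0.16
```

```bash
python3 t.py 7
```

```text
9.5333 [0.5142 0.04   0.0742] xang 13.11 z [ 4.e-03  1.e-04 -1.e+00] j [ 0.305  0.29  -0.531  1.902  0.175  0.99  -1.645] F [-6.5   1.22 23.27] T [0.178 1.569 0.169] g 0.16
label shift px -1.3333333333333333 1.0 0.9908438324928284
```

Call:
arm_command --pt "0 0 0" --pt "0 0 0" --pt "0 0 0" --pt "0 0 0" --pt "0 0 0" --pt "0 0 0" --pt "0 0 0" --pt "0 0 0" --turn '[2,3,3,3,3,2,2,1]' --grip '[0.9,0.9,0.9,0.9,0.9,0.9,0.9,0.9]'

```text
clock: 10.25
position: [0.5142, 0.0403, 0.0742]
ee_rot: [0.999, -0.051, 0.002, -0.0]
ft_force: [-6.7, 2.7, 22.9]
grip_width: 0.158
```

```bash
python3 t.py 8
```

```text
10.25 [0.5142 0.0403 0.0742] xang -5.87 z [ 4.e-03  4.e-04 -1.e+00] j [ 0.263  0.283 -0.483  1.905  0.156  0.987 -1.963] F [-6.68  2.68 22.94] T [0.384 1.537 0.215] g 0.158
label shift px -1.3333333333333333 1.0 0.9916694760322571
```

Call:
arm_command --pt "0 0 0" --pt "0 0 0" --pt "0 0 0" --pt "0 0 0" --turn '[2,2,2,1]' --grip '[0.9,0.9,0.9,0.9]'

```text
clock: 10.63
position: [0.5142, 0.0404, 0.0742]
ee_rot: [0.994, -0.112, 0.002, -0.001]
ft_force: [-6.3, 1.7, 21.2]
grip_width: 0.159
```

```bash
python3 t.py 9
```

```text
10.6333 [0.5142 0.0404 0.0742] xang -12.86 z [ 4.1e-03  6.0e-04 -1.0e+00] j [ 0.248  0.28  -0.466  1.905  0.15   0.986 -2.08 ] F [-6.33  1.71 21.17] T [0.491 1.547 0.185] g 0.159
label shift px -1.3333333333333333 1.0 0.99115389585495
```

Call:
arm_command --pt "0 0 0.2" --pt "0 0 0" --pt "0 0 0" --pt "0 0 0" --turn '[1,2,1,1]' --grip '[0.9,0.9,0.9,0.9]'

```text
clock: 11.02
position: [0.5143, 0.0405, 0.0742]
ee_rot: [0.988, -0.155, 0.002, -0.001]
ft_force: [-6.5, 2.0, 24.0]
grip_width: 0.159
```

```bash
python3 t.py 10
```

```text
11.0167 [0.5143 0.0405 0.0742] xang -17.81 z [ 4.2e-03  7.0e-04 -1.0e+00] j [ 0.237  0.279 -0.454  1.906  0.145  0.985 -2.163] F [-6.47  2.   24.03] T [0.467 1.689 0.186] g 0.159
label shift px -1.3333333333333333 1.0 0.9911556839942932
```

Call:
arm_command --pt "0 0 0" --pt "0 0 0" --pt "0 0 0" --pt "0 0 0" --turn '[1,1,1,1]' --grip '[0.9,0.9,0.9,0.9]'

```text
clock: 11.4
position: [0.5144, 0.0405, 0.0743]
ee_rot: [0.982, -0.189, 0.002, -0.001]
ft_force: [-5.2, 2.5, 22.3]
grip_width: 0.161
```

```bash
python3 t.py 11
```

```text
11.4 [0.5144 0.0405 0.0743] xang -21.76 z [ 4.5e-03  6.0e-04 -1.0e+00] j [ 0.229  0.277 -0.444  1.906  0.142  0.984 -2.23 ] F [-5.17  2.49 22.33] T [0.366 1.31  0.545] g 0.161
label shift px -1.5 1.1666666666666667 0.9905543327331543
```

Call:
arm_command --pt "0 0 0" --pt "0 0 0" --pt "0 0 0" --pt "0 0 0" --turn '[1,1,1,0.5]' --grip '[0.9,0.9,0.9,0.9]'

```text
clock: 11.78
position: [0.5151, 0.0402, 0.0743]
ee_rot: [0.976, -0.219, 0.003, -0.001]
ft_force: [-2.8, 0.9, 20.4]
grip_width: 0.157
```

```bash
python3 t.py 12
```

```text
11.7833 [0.5151 0.0402 0.0743] xang -25.28 z [ 5.9e-03  5.0e-04 -1.0e+00] j [ 0.221  0.276 -0.435  1.906  0.14   0.982 -2.289] F [-2.76  0.88 20.36] T [0.272 0.659 0.602] g 0.157
label shift px -2.6666666666666665 2.0 0.978726327419281
```

Call:
arm_command --pt "0 0 0.3" --pt "0 0 0" --pt "0 0 0" --pt "0 0 0" --pt "0 0 0" --pt "0 0 0" --pt "0 0 0" --pt "0 0 0" --turn '[-0.5,-1,-2,-2,-2,-2,-2,-1]' --grip '[0.9,0.9,0.9,0.9,0.9,0.9,0.9,0.9]'

```text
clock: 12.5
position: [0.515, 0.0401, 0.0742]
ee_rot: [0.994, -0.111, 0.003, -0.001]
ft_force: [-4.2, 1.6, 23.1]
grip_width: 0.156
```

```bash
python3 t.py 13
```

```text
12.5 [0.515  0.0401 0.0742] xang -12.7 z [ 5.7e-03  6.0e-04 -1.0e+00] j [ 0.248  0.281 -0.466  1.905  0.151  0.984 -2.077] F [-4.25  1.57 23.12] T [ 0.241  1.18  -0.226] g 0.156
label shift px -2.3333333333333335 1.8333333333333333 0.9788805842399597
```

Call:
arm_command --pt "0 0 0" --pt "0 0 0" --pt "0 0 0" --pt "0 0 0" --pt "0 0 0" --pt "0 0 0" --pt "0 0 0" --pt "0 0 0" --pt "0 0 0" --pt "0 0 0" --turn '[-2,-3,-3,-3,-3,-3,-3,-2,-2,0]' --grip '[0.9,0.9,0.9,0.9,0.9,0.9,0.9,0.9,0.9,0.9]'

```text
clock: 13.38
position: [0.515, 0.0397, 0.0742]
ee_rot: [0.995, 0.098, 0.003, 0.0]
ft_force: [-4.3, 1.2, 24.4]
grip_width: 0.158
```

```bash
python3 t.py 14; python3 - <<'E'
from h import *
for n in("top","side"):
    im=manip.camera(n);cv2.imwrite(f"pics/{n}_14.png",im)
    for t in("index_tab","timer_rim","timer"):
        print(n,t,[(round(r["score"],2),cam2w(n,r["xyz"]).round(4).tolist()) for r in manip.tip_of(t,n)][:4])
E
```

```text
13.3833 [0.515  0.0397 0.0742] xang 11.3 z [ 5.6e-03  1.0e-04 -1.0e+00] j [ 0.301  0.29  -0.526  1.902  0.174  0.988 -1.675] F [-4.3   1.24 24.37] T [0.077 1.219 0.047] g 0.158
label shift px -2.5 2.0 0.9778387546539307
top index_tab [(0.64, [0.4577, 0.2918, 0.0405]), (0.57, [0.556, -0.2159, 0.0432])]
top timer_rim [(0.77, [0.5616, -0.21, 0.0193]), (0.75, [0.4555, 0.2766, 0.0164])]
top timer [(0.73, [0.5273, -0.2295, 0.0039]), (0.73, [0.4641, 0.3191, -0.0027])]
side index_tab [(0.64, [0.5532, -0.2151, 0.0485]), (0.6, [0.5588, 0.0517, 0.0665]), (0.53, [0.4502, 0.2942, 0.0442])]
side timer_rim [(0.81, [0.4891, 0.0908, 0.0402]), (0.76, [0.4506, 0.2804, 0.0188]), (0.61, [0.5602, -0.2131, 0.0163])]
side timer [(0.91, [0.5202, -0.2334, -0.0043]), (0.75, [0.4611, 0.3166, -0.0]), (0.67, [0.5163, 0.0384, 0.0118])]
```

```bash
sleep 1
```

```text
(no output)
```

View pics/c14.png

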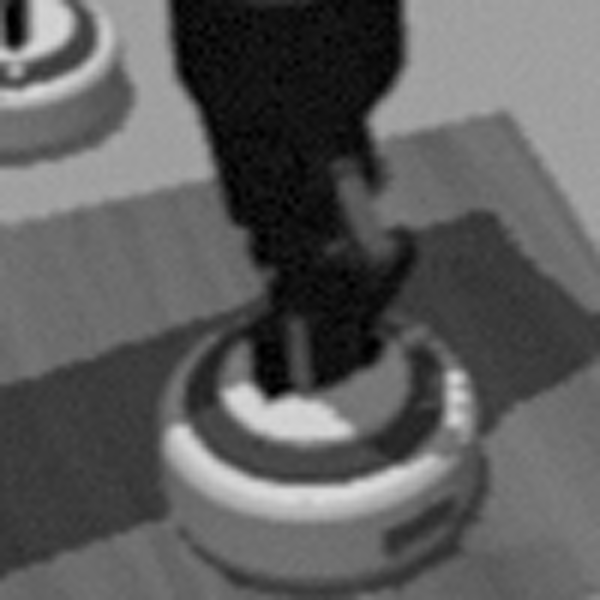

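View pics/top_14.png

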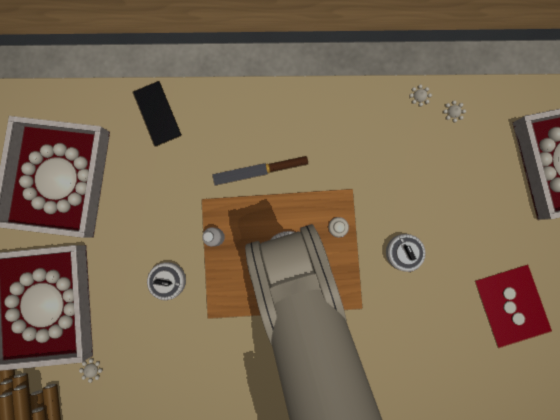

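```bash
python3 - <<'E'
from h import *
u,v=map(int,proj("side",[.515,.041,.1])[0])
a=cv2.imread("pics/side0.png");b=cv2.imread("pics/side_14.png")
f=lambda im:cv2.resize(im[v-15:v+20,u-10:u+35],(720,560),interpolation=cv2.INTER_CUBIC)
cv2.imwrite("pics/tabs.png",np.vstack([cv2.resize(f(a),(385,300)),cv2.resize(f(b),(385,300))]));
print(u,v)
for c in (26.4,20,18,16,14):
  t=np.radians(c);print(c,(proj("side",[.5153+.041*np.cos(t),.0395+.041*np.sin(t),.066])[0]-[u-10,v-15])*16*385/720)
E
```

```text
229 219
26.4 [226.98509172 163.77336029]
20 [238.50948869 172.7732196 ]
18 [241.78586372 175.76693848]
16 [244.90011268 178.84143862]
14 [247.8482263  181.99336293]
```

```bash
sleep 1
```

```text
(no output)
```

View pics/tabs.png

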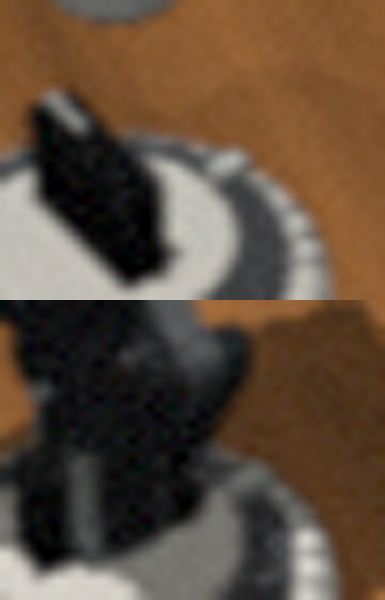

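Call:
arm_command --pt "0 0 0" --pt "0 0 0" --pt "0 0 0" --pt "0 0 0" --pt "0 0 0" --turn '[-2,-2,-1.5,-1,0]' --grip '[0.9,0.9,0.9,0.9,0.9]'

```text
clock: 14.25
position: [0.5151, 0.0396, 0.0742]
ee_rot: [0.988, 0.154, 0.003, 0.0]
ft_force: [-5.5, -0.2, 23.7]
grip_width: 0.164
```

```bash
python3 t.py 15
```

```text
14.25 [0.5151 0.0396 0.0742] xang 17.74 z [ 0.0057 -0.     -1.    ] j [ 0.315  0.293 -0.542  1.901  0.18   0.989 -1.568] F [-5.54 -0.18 23.72] T [-0.034  1.18  -0.138] g 0.164
label shift px -2.3333333333333335 1.8333333333333333 0.9779819846153259
```

Call:
arm_command --pt "0 0 -1" --pt "0 0 -1" --pt "0 0 0" --pt "0 0 0" --pt "0 0 0" --pt "0 0 0" --pt "0 0 0" --pt "0 0 0" --turn '[0,0,0,0,0,0,0,0]' --grip '[0.9,0.9,0.8,0.75,0.7,0.65,0.6,0.6]'

```text
clock: 14.97
position: [0.5123, 0.039, 0.0727]
ee_rot: [0.988, 0.154, -0.0, 0.0]
ft_force: [0.4, 0.3, 0.4]
grip_width: 0.4
```

Call:
arm_command --pt "0 0 -5" --pt "0 0 -10" --pt "0 0 -15" --pt "0 0 -20" --pt "0 0 -20" --pt "0 0 -20" --pt "0 0 -20" --pt "0 0 -20" --pt "0 0 0" --pt "0 0 0" --turn '[0,0,0,0,0,0,0,0,0,0]' --grip '[0.6,0.6,0.6,0.6,0.6,0.6,0.6,0.6,0.6,0.6]'

```text
clock: 15.8
position: [0.5132, 0.0392, 0.2047]
ee_rot: [0.988, 0.154, 0.001, 0.0]
ft_force: [1.0, 0.3, 0.2]
grip_width: 0.398
```

Call:
arm_command --pt "0 25 0" --pt "0 25 0" --pt "0 25 0" --pt "0 25 0" --pt "0 25 0" --pt "0 25 0" --pt "0 25 0" --pt "0 25 0" --pt "0 25 0" --pt "0 25 0" --turn '[0,0,0,0,0,0,0,0,0,0]' --grip '[0.6,0.6,0.6,0.6,0.6,0.6,0.6,0.6,0.6,0.6]'

```text
clock: 16.63
position: [0.5881, -0.2003, 0.2021]
ee_rot: [0.988, 0.154, -0.001, -0.0]
ft_force: [-0.4, 0.5, -0.9]
grip_width: 0.401
```

```bash
python3 t.py 16; python3 - <<'E'
from h import *
for n in("top","side"):
    im=manip.camera(n);cv2.imwrite(f"pics/{n}_16.png",im)
    for t in("index_tab","knob_nose","timer_rim","timer"):
        print(n,t,[(round(r["score"],2),cam2w(n,r["xyz"]).round(4).tolist()) for r in manip.tip_of(t,n)][:4])
    if n=="top":cv2.imwrite("pics/top16z.png",cv2.resize(im[197:317,227:347],(600,600),interpolation=cv2.INTER_CUBIC))
E
```

```text
16.6333 [ 0.5881 -0.2003  0.2021] xang 17.68 z [-1.3e-03  4.0e-04 -1.0e+00] j [ 0.562  0.37  -0.395  1.494  0.144  1.308 -1.109] F [-0.4   0.49 -0.86] T [-0.011 -0.071 -0.017] g 0.401
label shift px -3.0 2.1666666666666665 0.9741798639297485
top index_tab [(0.88, [0.5532, -0.2165, 0.0386]), (0.8, [0.5528, 0.0569, 0.0677]), (0.78, [0.4582, 0.2896, 0.0459]), (0.69, [0.5591, 0.2109, 0.0148])]
top knob_nose [(0.83, [0.5409, 0.0475, 0.0683]), (0.73, [0.4553, 0.3009, 0.0462]), (0.56, [0.5438, -0.2195, 0.046])]
top timer_rim [(0.97, [0.5626, -0.2095, 0.0204]), (0.6, [0.4536, 0.2751, 0.018])]
top timer [(0.93, [0.4641, 0.3198, -0.0001]), (0.84, [0.5244, -0.2279, -0.0015]), (0.76, [0.519, 0.0431, 0.0117])]
side index_tab [(0.88, [0.5488, -0.2154, 0.0483]), (0.59, [0.5589, 0.0517, 0.0664]), (0.49, [0.4502, 0.2914, 0.0416])]
side knob_nose [(0.77, [0.4526, 0.2999, 0.0426]), (0.71, [0.5431, 0.051, 0.071])]
side timer_rim [(0.95, [0.4928, 0.0858, 0.0439]), (0.74, [0.5615, -0.214, 0.0198]), (0.55, [0.4528, 0.2807, 0.0212])]
side timer [(0.86, [0.4589, 0.3189, 0.0024]), (0.82, [0.5205, -0.2314, -0.0008])]
```

```bash
sleep 1
```

View pics/top16z.png

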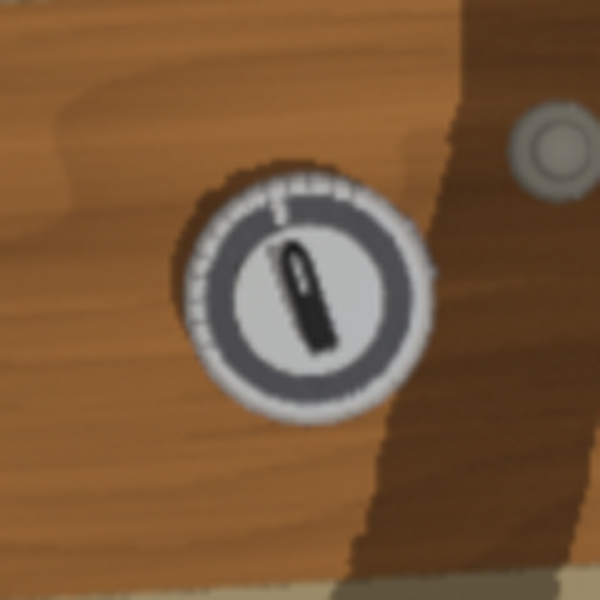

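View pics/c16.png

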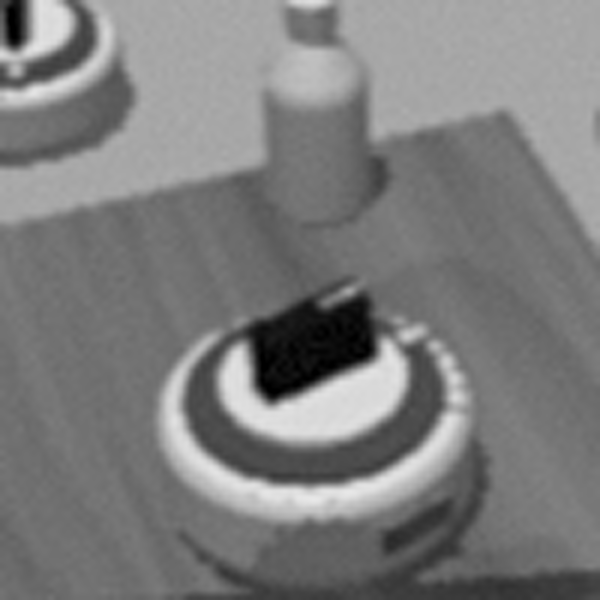

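```bash
python3 - <<'E'
from h import *
im=cv2.imread("pics/top_16.png");im0=cv2.imread("pics/top0.png")
Z=lambda p,z:ray("top",(227+p[0]/5,197+p[1]/5),z)[:2]
A=lambda d:np.degrees(np.arctan2(d[1],d[0])).round(1)
g=[cv2.cvtColor(cv2.resize(i[197:317,227:347],(600,600),interpolation=cv2.INTER_CUBIC),cv2.COLOR_BGR2GRAY) for i in(im0,im)]
for G in g:
    # flange: bright region fill
    m=np.zeros((600,600),np.uint8);yy,xx=np.mgrid[:600,:600]
    m[((xx-308)**2+(yy-301)**2<95**2)&(G>140)]=255
    c=max(cv2.findContours(m,cv2.RETR_EXTERNAL,cv2.CHAIN_APPROX_NONE)[0],key=cv2.contourArea)
    (x,y),r=cv2.minEnclosingCircle(cv2.convexHull(c));C=Z((x,y),.07)
    # bar
    b=((xx-308)**2+(yy-301)**2<68**2)&(G<60);n,l,s,ce=cv2.connectedComponentsWithStats(b.astype(np.uint8));k=1+np.argmax(s[1:,4])
    ys,xs=np.where(l==k);rc=cv2.minAreaRect(np.c_[xs,ys].astype(np.float32));bx=cv2.boxPoints(rc)
    e=sorted([(np.hypot(*(bx[i]-bx[(i+1)%4])),i) for i in range(4)])[-1][1];d=Z(bx[e],.1)-Z(bx[(e+1)%4],.1)
    # tab
    t=(np.hypot(xx-308,yy-301)>82)&(np.hypot(xx-308,yy-301)<106)&(G>125)&(yy<260)&(xx<330);ys,xs=np.where(t);
    T=Z((xs.mean(),ys.mean()),.066);print("c",(x,y),r,C,"bar",rc,A(d),"tab",xs.mean(),ys.mean(),T,A(T-C),len(xs))
cv2.imwrite("pics/top16zz.png",cv2.resize(im[230:280,263:313],(600,600),interpolation=cv2.INTER_CUBIC))
E
```

```text
c (307.63995361328125, 301.54278564453125) 74.0053939819336 [0.51508445 0.03953893] bar ((302.9757080078125, 302.54595947265625), (29.849714279174805, 104.62104797363281), 72.89727020263672) 107.0 tab 262.8253968253968 217.93650793650792 [0.55159653 0.05922831] 28.3 315
c (308.43511962890625, 300.01904296875) 74.59545135498047 [0.51574804 0.03918892] bar ((305.3499755859375, 295.5500183105469), (109.41481018066406, 26.87936019897461), 71.56504821777344) -161.5 tab 273.24788732394364 214.39154929577464 [0.55315734 0.05462028] 22.4 355
```

```bash
sleep 1
```

```text
(no output)
```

View pics/top16zz.png

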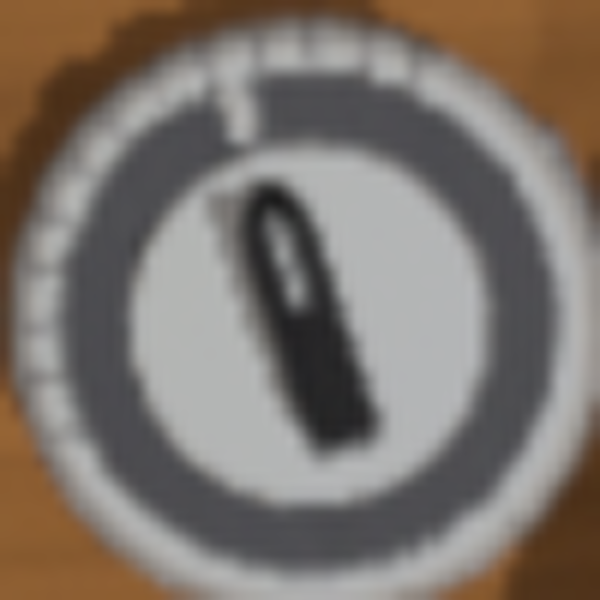

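```bash
python3 -c "
from workcell import manip
print(manip.hand_in())"
```

```text
the job is handed in; nothing more can be done
None
```

I wound the knob to its stop, turned it back until the nose points at the tab, let go and handed the job in; no verdict came back.

- **Winding:** I pressed down with 15–27 N by the wrist reading. At the stop the turning torque jumped from about 0.2 to 0.6 N m. I then turned about 3.5° further than needed, because I sent that move together with the check that showed the stop.
- **Nose against tab:** in the last top picture the nose points at about 18° and the tab at about 18°, read by eye. A cruder brightness threshold gave the tab 22°, because it also caught a tick mark on the case. Both readings are within the 7° allowed.
- **Case movement:** the case did turn. The label on its side shows about 4.5° slipped at the start and 3–4° more at the stop, 8–10° in all. That puts the rim point roughly 8–10 mm and the tab 6–7 mm from where they started, against the 15 mm limit. The centre moved about 1 mm.
- **At the end:** the timer looks upright in the last pictures. The gripper is clear of everything at 0.2 m height, with contact force near zero. The glue bottle and rosette look unmoved. I did not measure the bystanders, and I did not look at the knife again after letting go.

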